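# Tug-test two spring clips and reject the worn one

## Robot

A 6-joint arm with a two-finger parallel gripper is mounted at the origin on the work surface. World frame = base frame: x ahead of the robot, y to its left, z up, the work surface at z = 0. Lengths are in m, angles in degrees, forces in N, time in s.
With the tool pointing down it reaches from about 0.3 to 0.85 m from the base axis. Payload 4.2 kg.
Tool frame: the origin (TCP) lies between the finger pads; the fingertips stand 11 mm ahead of it and the grasp point (between the pads) lies 8 mm behind it; z points along the fingers, y is the direction in which the jaws open and shut (so a half turn about z gives the same grasp; the last joint's range is limited). The gripper opens to 91 mm and grips with 3 to 60 N. Pads are 32 mm wide; open, the fingers measure 118 mm over their backs; the gripper's body (76 mm by 178 mm) begins 60 mm behind the grasp point.
Start: joints at [66.062, 18.312, 89.639, -0, 72.044, -1.146], TCP at [0.223, 0.53, 0.225] pointing down, gripper open.
Joint ranges: [-177.97, 177.97], [-48.28, 115.42], [12.27, 149.76], [-77.06, 257.06], [2.81, 150.46], [-146.56, 146.56]. Speed limits (degrees/s): [147.25, 147.25, 180, 180, 180, 180].

## Interface

Orientations are given as [roll, pitch, yaw] about the fixed x, y, z axes, in that order (R = Rz(yaw) Ry(pitch) Rx(roll)).
In Python, from cell import ctrl gives the robot as it stands.
- The arm moves only by the shell command python3 -m creep 'ROWS' [FORCE]. ROWS is JSON, a list of rows, each an object with "delta_pos": the shift along the tool's x, y, z in cm, a list of three; "turn": the turn, a rotation vector about the tool's x, y, z in rad, a list of three; "fingers": the closure, from 0 (fully open) to 1 (shut). In form: [{"delta_pos": [x, y, z], "turn": [rx, ry, rz], "fingers": fingers}, ...]. A call has 1 to 20 rows; each row shifts and turns the pose as measured when the row begins, along the tool's axes as they then stand; what a row does not reach is not made up. A row lasts 1/10 s, in which the tool goes at most 50 mm and 8.59 degrees, less where a joint would pass 70% of its speed; a pose out of reach is approached as far as the arm can. A call with a gripper value outside its range is refused whole. The fingers move at their own pace and stop on an object; FORCE is the grip in N (left out, the last holds). Time passes only in rows, so rows that do not move let the fingers close. It gives the time, the measured TCP pose, the force and the opening at its end, in the units of the state.
- ctrl.read_state(): the state, without advancing time (a new reading comes with each control period).
- ctrl.get_image(name): name is "scene" or "top" or "wrist"; returns the picture (420x560x3 uint8, blue, green, red); there is no depth.
- ctrl.camera_model(name): a dict with "fx", "fy", "cx", "cy" (pixels), "R" (3x3) and "t" (3): a world point X has camera coordinates R X + t. Camera axes: x right, y down, z forward; pixel columns grow to the right and rows downward; lengths in m; the calibration is good to about 2 mm. A picture is of the moment at which its call begins: read the wrist's pose just before it. camera_model takes no time and is no camera call; for the wrist camera it gives the pose at the moment of the call.
- ctrl.finish_job(): hands the job in, once; it reports no verdict.
The state is a dict: "time_s": time; "joints": joint angles; "joint_velocities": joint speeds; "tau": joint torques, N m; "tcp_pos": TCP position; "ee_rot": TCP orientation; "contact_force": force on the tool from outside, world axes, zero at the start; "wrist_torque": the same for the moment, N m; "width": finger opening in m.
Only numpy, scipy, OpenCV 4.12 (cv2) and the standard library are available. Lean on these libraries where they do the work, as an engineer would, in place of code of your own. Each camera call takes 0.05 s, during which the arm holds its last target. There are 200 camera calls.

## Task

Give the test card in each of the two spring clips on the test block a steady straight tug of about 8 N, away from its clip, for half a second, and never pull a clip against its posts with more than 12 N: the worn clip lets its card slide out, the good one holds it. After both have been tugged, put the worn clip in the reject tray; the card that came out goes in the tray too. Leave the good clip standing at its posts with its card still in place, and do not disturb anything else on the bench.

Things in the scene. Friction and masses are not known exactly. Their poses are not given: they have to be found in the camera images.
- stand: Test block: fixed aluminium plate 170 (x) x 230 (y) x 10 mm; origin at the centre of its underside, z up. Cards are pulled towards its -x, the side facing the robot (within 25 degrees). The clips stand at y = +60 and -60 mm, each behind two posts, the legs passing between them
- clip_a_tab (a point): Clip A, black moulded spring clip, 0.1 kg. Point: centre of its upright finger tab (14 x 14 x 24 mm tall), 44 mm above the plate; x from jaws to tab, as the block's x; z up. Under the tab: shoulder block 16 (x) x 56 (y) x 32 mm tall. Two legs, together 26 mm wide, 31 mm tall, reach to 58 mm in front (-x) of the tab; jaw pads at their last 14 mm hold the card. Lift it straight up by the tab
- clip_b_tab (a point): Clip B, the same in size and look; either clip may stand left or right. A good clip holds its card against 16 N or more, a worn one lets it slide at about 2 to 4 N. Pulled to -x by its card, a clip first slides through 0 to 5 mm of slack until its shoulders bear on its two posts
- card_a_grip (a point): White rigid test card in clip A, 30 g. Point: 24 mm above its underside (which rests on the plate), in the middle of its upright grip bar, 24 (x) x 12 (y) x 40 mm tall. x points from the bar into the clip; the blade, 60 mm long, 4 thick, 32 tall, runs from the bar to +x. As found, the point is 94 mm in front (-x) of the clip's tab and the card must slide 36 mm to come free
- card_b_grip (a point): The same card in clip B: white, grip bar 24 (x) x 12 (y) x 40 mm tall, point in its middle 24 mm above the underside, blade to +x. A card pressed down drags on the plate, which adds to the pull that is felt but does not load its clip
- tray: Reject tray: empty open grey tray, 200 mm (x) x 150 mm (y), 28 mm tall, walls and floor 4 mm thick, fixed on the bench to the left or right of the test block; origin at the centre of its underside, z up
- tipbox: Bystander: pipette-tip box 122 x 84 mm, 54 mm tall, fixed, on the other side of the block; origin at the centre of its underside
- beaker: Bystander: clear beaker, 90 mm across, 110 mm tall; origin at the centre of its underside
- reagent: Bystander: amber bottle, 72 mm across, 150 mm tall; origin at the centre of its underside
- tube: Bystander: capped sample tube lying on the bench, 101 mm along x, 21 mm thick; origin under its middle
- marker: Bystander: marker pen lying on the bench, 123 mm along x, 14 mm thick; origin under its middle
- stop: The four steel posts fixed on the block, 12 mm square, 32 mm tall, in pairs 44 mm apart centre to centre about y = +60 and -60 mm; origin on the plate's top, on its centre line, 34 mm to +x of the block's centre

How it is judged (in metres and radians):
On the way, in this order (a step that is already met when the one before it is completed fails the run):
1. the good clip has been tugged against its posts with more than 5 N for 0.2 s, its card still in place (a worn clip cannot bear that) (((contact force between clip_a and stop above 5 N and x of card_a_grip in the frame of clip_a_tab between -0.1 and -0.088 m and horizontal distance between card_a_grip and clip_a_tab below 0.101 m and angle between card_a_grip's own z axis and vertical below 0.2 rad) or (contact force between clip_b and stop above 5 N and x of card_b_grip in the frame of clip_b_tab between -0.1 and -0.088 m and horizontal distance between card_b_grip and clip_b_tab below 0.101 m and angle between card_b_grip's own z axis and vertical below 0.2 rad))), for 0.2 s.
2. after that, a clip is taken away from its posts (distance of any of clip_a_tab, clip_b_tab from where it was at the start of the episode above 0.08 m), for 0.1 s.
At the end, for the whole second after the job is handed in: The worn clip and its card lie at rest in the reject tray (their points within its walls, at most 70 mm and 50 mm above the bench); the good clip stands upright within 20 mm of where it was found, its card still in its jaws, slipped by no more than 6 mm (((x of clip_a_tab in the frame of tray between -0.092 and 0.092 m and y of clip_a_tab in the frame of tray between -0.067 and 0.067 m and height (world z) of clip_a_tab between 0 and 0.07 m and x of card_a_grip in the frame of tray between -0.092 and 0.092 m and y of card_a_grip in the frame of tray between -0.067 and 0.067 m and height (world z) of card_a_grip between 0 and 0.05 m and x of card_b_grip in the frame of clip_b_tab between -0.1 and -0.088 m and horizontal distance between card_b_grip and clip_b_tab below 0.101 m and angle between card_b_grip's own z axis and vertical below 0.2 rad and distance of clip_b_tab from where it was at the start of the episode below 0.02 m and angle between clip_b_tab's own z axis and vertical below 0.15 rad and linear speed of each of clip_a, card_a below 0.02 m/s and (x of clip_a_tab in the frame of card_a_grip below 0.05 m or x of clip_a_tab in the frame of card_a_grip above 0.125 m or y of clip_a_tab in the frame of card_a_grip above 0.025 m or y of clip_a_tab in the frame of card_a_grip below -0.025 m or angle between the x axis of clip_a_tab and the x axis of card_a_grip, either way round above 0.3 rad)) or (x of clip_b_tab in the frame of tray between -0.092 and 0.092 m and y of clip_b_tab in the frame of tray between -0.067 and 0.067 m and height (world z) of clip_b_tab between 0 and 0.07 m and x of card_b_grip in the frame of tray between -0.092 and 0.092 m and y of card_b_grip in the frame of tray between -0.067 and 0.067 m and height (world z) of card_b_grip between 0 and 0.05 m and x of card_a_grip in the frame of clip_a_tab between -0.1 and -0.088 m and horizontal distance between card_a_grip and clip_a_tab below 0.101 m and angle between card_a_grip's own z axis and vertical below 0.2 rad and distance of clip_a_tab from where it was at the start of the episode below 0.02 m and angle between clip_a_tab's own z axis and vertical below 0.15 rad and linear speed of each of clip_b, card_b below 0.02 m/s and (x of clip_b_tab in the frame of card_b_grip below 0.05 m or x of clip_b_tab in the frame of card_b_grip above 0.125 m or y of clip_b_tab in the frame of card_b_grip above 0.025 m or y of clip_b_tab in the frame of card_b_grip below -0.025 m or angle between the x axis of clip_b_tab and the x axis of card_b_grip, either way round above 0.3 rad)))); the robot touches nothing.
It fails at once if a clip is pulled against its posts with more than 15 N (contact force between any of clip_a, clip_b and stop above 15 N).
It fails at once if a bystander is moved by more than 30 mm (distance of any of beaker, reagent, tube, marker from where it was at the start of the episode above 0.03 m).
It also fails if it takes over 72 s, if anything falls off the work surface, if the arm or the gripper's body presses on something with over 40 N, if the wrist force passes 120 N, or if a joint passes its speed limit or range.

## Working session

There is one attempt and no reset: what is moved stays moved. The work goes in short steps, Python scripts to look and compute and a shell command to move; the robot and the scene stay as the last step left them, time stands still between calls to the robot, and variables do not carry over. Pictures are saved under pics/ and viewed, and the job is handed in when it is done.

```bash
mkdir -p pics; ls; python3 - <<'E'
from cell import ctrl
import cv2
print(ctrl.read_state())
for n in("scene","top","wrist"):
    m=ctrl.camera_model(n);print(n,m)
    cv2.imwrite(f"pics/{n}0.png",ctrl.get_image(n))
E
```

```text
pics
{'time_s': 0.0, 'joints': array([ 6.60618829e+01,  1.83517517e+01,  8.97057377e+01, -7.91714212e-05,
        7.20430148e+01, -1.14746387e+00]), 'joint_velocities': array([ 0.08471835, -0.12534422,  0.00243436,  0.09264837,  0.06512631,
        0.00822659]), 'tau': array([-1.67810143e-03, -4.12464058e+01, -2.31978232e+01,  7.27093848e-02,
        4.57067729e-02, -1.20630962e-04]), 'tcp_pos': array([0.22255565, 0.52966622, 0.22412368]), 'ee_rot': array([-1.79899514e+02, -1.93740852e-03,  1.57209370e+02]), 'contact_force': array([0.1194023 , 0.1468738 , 0.21455855]), 'wrist_torque': array([-0.05327835,  0.02981797,  0.0260081 ]), 'width': 0.09092973267507651}
scene {'fx': 497.9670940109504, 'fy': 497.9670940109504, 'cx': 284.4740298897361, 'cy': 206.02986258939737, 'R': array([[ 0.88351309,  0.46788671, -0.02206019],
       [ 0.23437116, -0.48235953, -0.84403758],
       [-0.40555491,  0.74054798, -0.53583011]]), 't': array([-0.56553426, -0.0815989 ,  1.53038696])}
top {'fx': 387.71791584640204, 'fy': 387.71791584640204, 'cx': 277.232839215993, 'cy': 211.84248041793342, 'R': array([[-0.01197423, -0.99947425,  0.0301303 ],
       [-0.99628621,  0.00935572, -0.0855936 ],
       [ 0.08526671, -0.03104332, -0.99587444]]), 't': array([-0.00495179,  0.63698494,  0.9705117 ])}
wrist {'fx': 368.09556893311503, 'fy': 368.09556893311503, 'cx': 279.4892577239656, 'cy': 211.24756560775128, 'R': array([[ 0.38761777,  0.92181945, -0.00117185],
       [ 0.89605391, -0.3764845 ,  0.23525905],
       [ 0.21642518, -0.09224063, -0.971932  ]]), 't': array([-0.57478041, -0.02579057,  0.38898992])}
```

View pics/scene0.png

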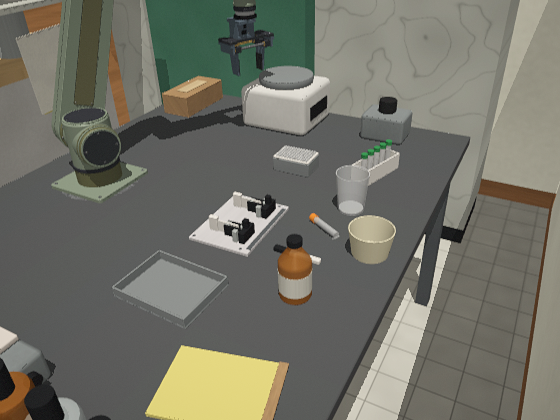

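View pics/top0.png

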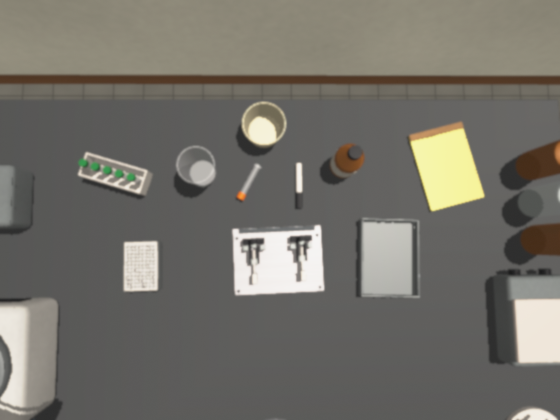

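View pics/wrist0.png

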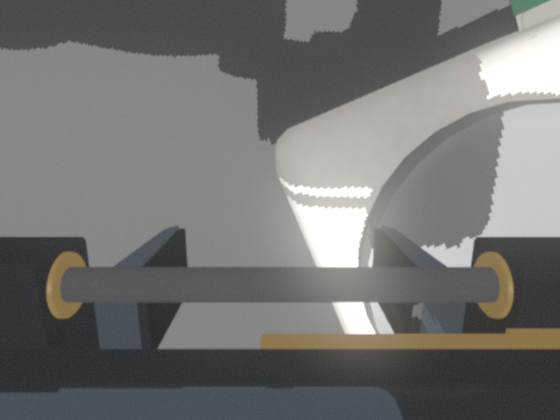

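The top view shows the block around (279,261), the tray at (390,258), the tip box at (141,266), and the clips near (255,243) and (300,243). I'll zoom in and measure.

```bash
cat >h.py <<'E'
from cell import ctrl
import cv2,numpy as np
def ray(n,uv,z,m=None):
    m=m or ctrl.camera_model(n);R=np.array(m["R"]);t=np.array(m["t"])
    d=R.T@np.array([(uv[0]-m["cx"])/m["fx"],(uv[1]-m["cy"])/m["fy"],1]);c=-R.T@t
    return c+d*(z-c[2])/d[2]
def proj(n,X,m=None):
    m=m or ctrl.camera_model(n);p=np.array(m["R"])@X+np.array(m["t"])
    return np.array([m["fx"]*p[0]/p[2]+m["cx"],m["fy"]*p[1]/p[2]+m["cy"]])
E
python3 - <<'E'
from h import *
im=cv2.imread("pics/top0.png")
hsv=cv2.cvtColor(im,cv2.COLOR_BGR2HSV)
m=((hsv[...,2]>150)&(hsv[...,1]<60)).astype(np.uint8);m[:, :225]=0;m[:,335:]=0;m[:222]=0;m[305:]=0
c=cv2.findContours(m,0,2)[0];c=max(c,key=cv2.contourArea)
r=cv2.minAreaRect(cv2.convexHull(c));b=cv2.boxPoints(r);print(r)
for p in b:print(p,ray("top",p,.01).round(4))
print("ctr",ray("top",r[0],.01).round(4))
for p in[(361,219),(419,219),(419,297),(360,297)]:print("tray rim",ray("top",p,.028).round(4))
cv2.imwrite("pics/topz.png",cv2.resize(im[220:302,228:330],None,fx=7,fy=7,interpolation=2))
s=cv2.imread("pics/scene0.png");cv2.imwrite("pics/scz.png",cv2.resize(s[180:260,185:295],None,fx=7,fy=7,interpolation=2))
E
```

```text
((277.9609680175781, 259.9458923339844), (67.10212707519531, 90.16039276123047), 87.87889862060547)
[231.66986 228.0863 ] [0.5971 0.1067 0.01  ]
[321.7685  224.74933] [ 0.6033 -0.1286  0.01  ]
[324.25208 291.80548] [ 0.43   -0.1313  0.01  ]
[234.15344 295.14246] [0.4252 0.1007 0.01  ]
ctr [ 0.5133 -0.0127  0.01  ]
tray rim [ 0.6162 -0.2281  0.028 ]
tray rim [ 0.6147 -0.3798  0.028 ]
tray rim [ 0.4153 -0.3711  0.028 ]
tray rim [ 0.4177 -0.2195  0.028 ]
```

View pics/topz.png

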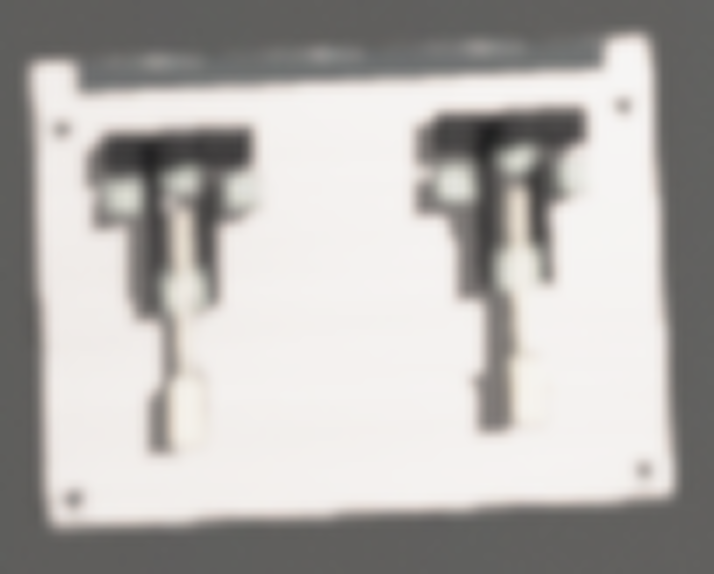

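View pics/scz.png

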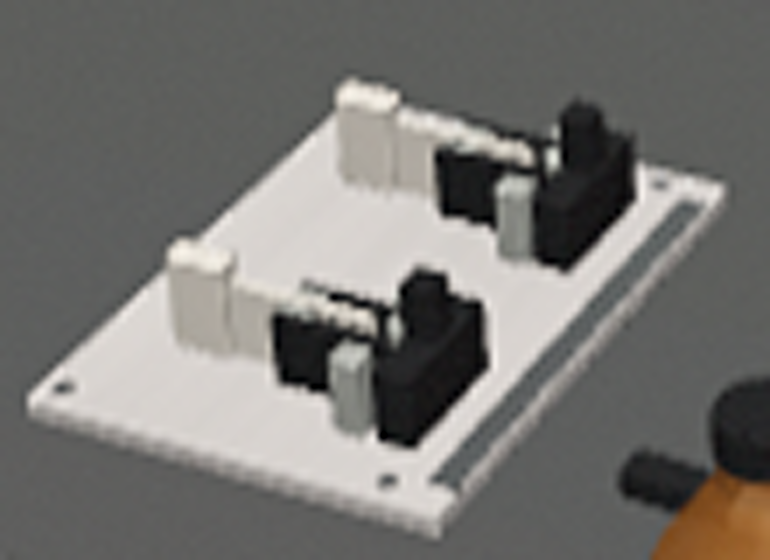

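```bash
python3 - <<'E'
from h import *
for n,p in{"barL":(188,408),"barR":(527,392)}.items():print(n,ray("top",(p[0]/7+228-.4,p[1]/7+220-.4),.05).round(4))
for n,p in{"barL":(368,95),"barR":(203,256)}.items():print("scene",n,ray("scene",(p[0]/7+185-.4,p[1]/7+180-.4),.05).round(4))
m=ctrl.camera_model("wrist");R=np.array(m["R"]);c=-R.T@m["t"];print("cam",c, "fwd",R[2])
s=ctrl.read_state();print(c-s["tcp_pos"])
from scipy.spatial.transform import Rotation as Ro
RT=Ro.from_euler("xyz",s["ee_rot"],degrees=True).as_matrix();print("cam in tool",RT.T@(c-s["tcp_pos"]),RT.T@R[2]); print(RT)
E
```

```text
barL [0.4715 0.0473 0.05  ]
barR [ 0.4753 -0.0729  0.05  ]
scene barL [0.4728 0.0451 0.05  ]
scene barR [ 0.48   -0.0763  0.05  ]
cam [0.16173073 0.55604499 0.38357723] fwd [ 0.21652198 -0.09201807 -0.97193153]
[-0.06088814  0.02627187  0.15925153]
cam in tool [ 0.06630988  0.00042714 -0.15925276] [-2.35253895e-01  3.04869106e-04  9.71933903e-01]
[[-9.21922672e-01  3.87373645e-01 -4.95931772e-04]
 [ 3.87373962e-01  9.21921889e-01 -1.20162355e-03]
 [-8.26693643e-06 -1.29991505e-03 -9.99999155e-01]]
```

```bash
python3 -m creep '[{"delta_pos":[0,0,0],"turn":[0,0,-0.14],"fingers":0},{"delta_pos":[0,0,0],"turn":[0,0,-0.14],"fingers":0},{"delta_pos":[0,0,0],"turn":[0,0,-0.14],"fingers":0},{"delta_pos":[-1.9,-4.1,0],"turn":[0,0,0],"fingers":0},{"delta_pos":[-1.9,-4.1,0],"turn":[0,0,0],"fingers":0},{"delta_pos":[-1.9,-4.1,0],"turn":[0,0,0],"fingers":0},{"delta_pos":[-1.9,-4.1,0],"turn":[0,0,0],"fingers":0},{"delta_pos":[-1.9,-4.1,0],"turn":[0,0,0],"fingers":0},{"delta_pos":[-1.9,-4.1,0],"turn":[0,0,0],"fingers":0},{"delta_pos":[-1.9,-4.1,0],"turn":[0,0,0],"fingers":0},{"delta_pos":[-1.9,-4.1,0],"turn":[0,0,0],"fingers":0},{"delta_pos":[-1.9,-4.1,0],"turn":[0,0,0],"fingers":0},{"delta_pos":[-1.9,-4.1,0],"turn":[0,0,0],"fingers":0},{"delta_pos":[-1.9,-4.1,0],"turn":[0,0,0],"fingers":0},{"delta_pos":[-1.9,-4.1,0],"turn":[0,0,0],"fingers":0},{"delta_pos":[-1.9,-4.1,0],"turn":[0,0,0],"fingers":0},{"delta_pos":[0,0,0],"turn":[0,0,0],"fingers":0}]'
python3 - <<'E'
from h import *
import json
s=ctrl.read_state();print(s["tcp_pos"],s["ee_rot"],s["contact_force"])
m=ctrl.camera_model("wrist");json.dump({k:np.array(v).tolist() for k,v in m.items()},open("w1.json","w"))
cv2.imwrite("pics/w1.png",ctrl.get_image("wrist"))
E
```

```text
time_s: 1.85
tcp_pos: [0.5001, -0.0124, 0.221]
ee_rot: [-179.7, -0.1, -177.4]
contact_force: [-0.9, 0.8, -0.8]
width: 0.0911
[ 0.50013566 -0.01236264  0.22096677] [-1.79723450e+02 -7.72771201e-02 -1.77377065e+02] [-0.94725464  0.82153578 -0.84557197]
```

View pics/w1.png

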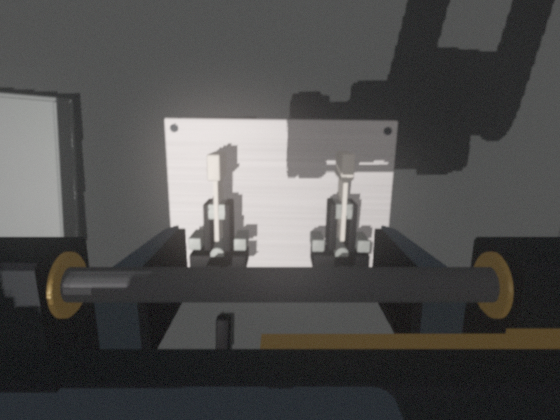

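```bash
python3 - <<'E'
from h import *
im=cv2.imread("pics/w1.png")
cv2.imwrite("pics/w1z.png",cv2.resize(im[110:275,160:405],None,fx=3.2,fy=3.2,interpolation=2))
import json
m=json.load(open("w1.json"))
for p in[(174,128),(388,131)]:print(ray("",p,.01,m).round(4))
E
```

```text
[ 0.4442 -0.119   0.01  ]
[0.4375 0.0911 0.01  ]
```

View pics/w1z.png

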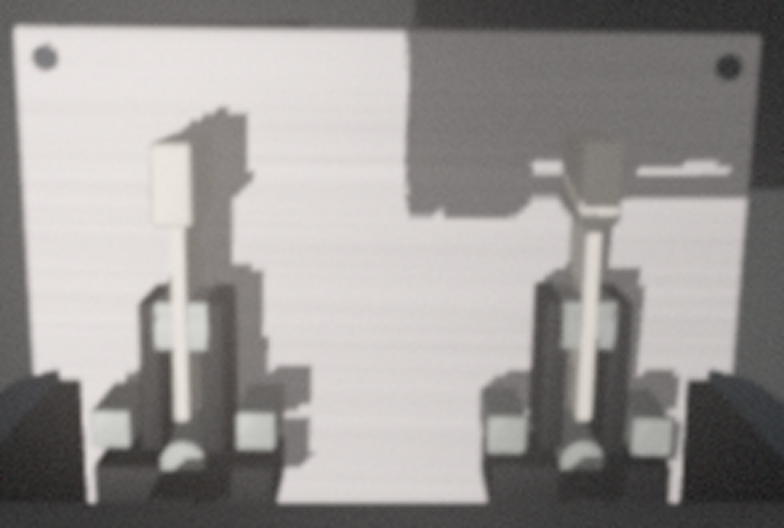

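```bash
python3 - <<'E'
from h import *
import json
m=json.load(open("w1.json"))
f=lambda p:(p[0]/3.2+160-.35,p[1]/3.2+110-.35)
for n,p,z in[("R",(172,184),.05),("L",(601,179),.05),("Rbladeend",(181,415),.042),("Rbladestart",(178,230),.042),("Lbs",(594,235),.042),("Lbe",(583,418),.042),
  ("Rpost1",(112,430),.042),("Rpost2",(256,431),.042),("Lpost1",(506,436),.042),("Lpost2",(651,437),.042)]:print(n,ray("",f(p),z,m).round(4))
E
```

```text
R [ 0.4759 -0.073   0.05  ]
L [0.469 0.047 0.05 ]
Rbladeend [ 0.5464 -0.0715  0.042 ]
Rbladestart [ 0.4902 -0.0727  0.042 ]
Lbs [0.4861 0.0479 0.042 ]
Lbe [0.5417 0.0494 0.042 ]
Rpost1 [ 0.5522 -0.0923  0.042 ]
Rpost2 [ 0.5504 -0.0488  0.042 ]
Lpost1 [0.5485 0.0267 0.042 ]
Lpost2 [0.5467 0.0705 0.042 ]
```

```bash
python3 -m creep '[{"delta_pos":[1.3,-3.0,0],"turn":[0,0,0.014],"fingers":0.5},{"delta_pos":[1.3,-3.0,0],"turn":[0,0,0],"fingers":0.5},{"delta_pos":[0,0,4.0],"turn":[0,0,0],"fingers":0.5},{"delta_pos":[0,0,4.0],"turn":[0,0,0],"fingers":0.5},{"delta_pos":[0,0,4.0],"turn":[0,0,0],"fingers":0.5},{"delta_pos":[0,0,3.0],"turn":[0,0,0],"fingers":0.5},{"delta_pos":[0,0,0],"turn":[0,0,0],"fingers":0.5},{"delta_pos":[0,0,0],"turn":[0,0,0],"fingers":0.5}]' 20
python3 - <<'E'
from h import *
s=ctrl.read_state();print(s["tcp_pos"],s["ee_rot"],s["contact_force"])
cv2.imwrite("pics/w2.png",ctrl.get_image("wrist"))
E
```

```text
time_s: 2.7
tcp_pos: [0.4722, -0.0658, 0.0684]
ee_rot: [180.0, -0.1, -177.8]
contact_force: [-0.6, 0.1, 0.8]
width: 0.0454
[ 0.47222268 -0.06579104  0.06837258] [ 1.79993014e+02 -5.27754154e-02 -1.77783765e+02] [-0.60061773  0.06210367  0.79075762]
```

View pics/w2.png

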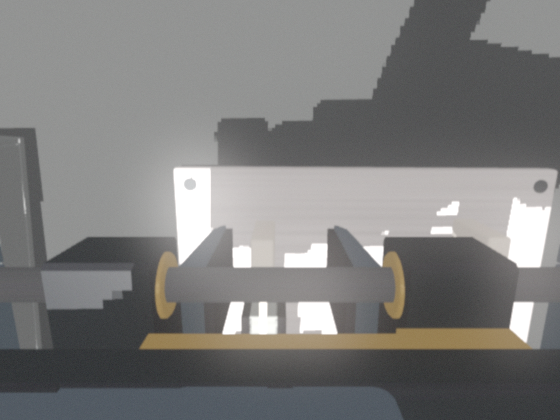

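```bash
python3 -m creep '[{"delta_pos":[-0.35,-0.8,0],"turn":[0,0,0.007],"fingers":0.5},{"delta_pos":[0,0,0],"turn":[0,0,0],"fingers":0.5}]'
python3 - <<'E'
from h import *
s=ctrl.read_state();print(s["tcp_pos"],s["ee_rot"],s["contact_force"])
m=ctrl.camera_model("wrist")
im=ctrl.get_image("wrist")
cv2.imwrite("pics/w3.png",cv2.resize(im[150:350,160:400],None,fx=3,fy=3,interpolation=2))
print(proj("",[.476,-.073,.05],m))
E
```

```text
time_s: 2.95
tcp_pos: [0.4784, -0.0738, 0.0716]
ee_rot: [-179.9, 0.3, -178.1]
contact_force: [0.8, 0.2, 0.5]
width: 0.0459
[ 0.47838971 -0.07383799  0.07161845] [-179.9330663     0.30010873 -178.13077307] [0.83414466 0.22889761 0.45319529]
[280.04370468 248.37557418]
```

View pics/w3.png

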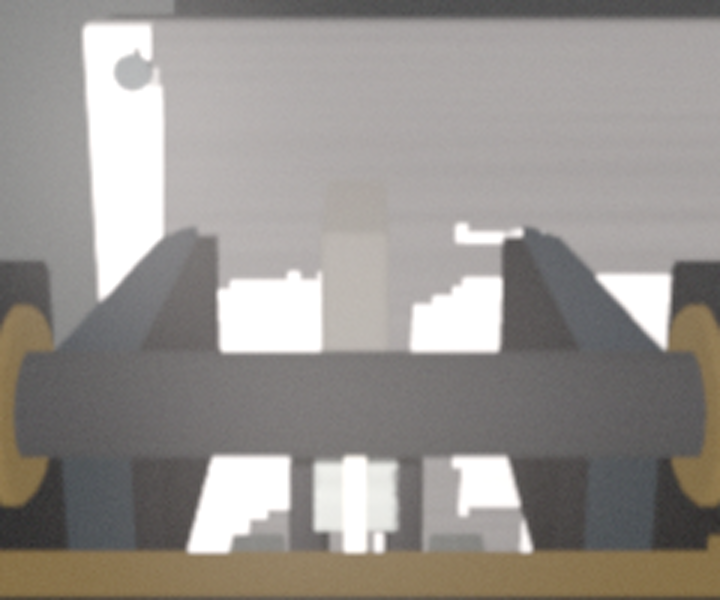

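```bash
python3 -m creep '[{"delta_pos":[0.2,0,1.5],"turn":[0,0,0],"fingers":0.5},{"delta_pos":[0,0,1.5],"turn":[0,0,0],"fingers":0.5},{"delta_pos":[0,0,0.8],"turn":[0,0,0],"fingers":0.5},{"delta_pos":[0,0,0],"turn":[0,0,0],"fingers":0.5},{"delta_pos":[0,0,0],"turn":[0,0,0],"fingers":0.5}]' 20
```

```text
time_s: 3.5
tcp_pos: [0.48, -0.0749, 0.0369]
ee_rot: [-179.8, 0.8, -178.2]
contact_force: [-0.3, 0.1, 0.3]
width: 0.0457
```

```bash
python3 -m creep '[{"delta_pos":[0.4,0.05,0.6],"turn":[0,0.014,0],"fingers":0.5},{"delta_pos":[0,0,0],"turn":[0,0,0],"fingers":0.5}]' 20; python3 -m creep '[{"delta_pos":[0,0,0],"turn":[0,0,0],"fingers":0.8},{"delta_pos":[0,0,0],"turn":[0,0,0],"fingers":0.9},{"delta_pos":[0,0,0],"turn":[0,0,0],"fingers":1},{"delta_pos":[0,0,0],"turn":[0,0,0],"fingers":1},{"delta_pos":[0,0,0],"turn":[0,0,0],"fingers":1}]' 20
```

```text
time_s: 3.7
tcp_pos: [0.4764, -0.0746, 0.0315]
ee_rot: [-179.8, 0.1, -178.2]
contact_force: [-1.4, -0.0, 0.0]
width: 0.0458
time_s: 4.2
tcp_pos: [0.477, -0.0746, 0.0321]
ee_rot: [-179.8, 0.2, -178.2]
contact_force: [-1.2, -0.1, -0.2]
width: 0.0119
```

Gripped (11.9 mm wide). Creep the pull now.

```bash
for i in 1 2 ; do :; done; python3 -m creep '[{"delta_pos":[0.1,0,0],"turn":[0,0,0],"fingers":1}]'; python3 -m creep '[{"delta_pos":[0.1,0,0],"turn":[0,0,0],"fingers":1}]';python3 -m creep '[{"delta_pos":[0.1,0,0],"turn":[0,0,0],"fingers":1}]'
```

```text
time_s: 4.3
tcp_pos: [0.4763, -0.0747, 0.0322]
ee_rot: [-179.8, 0.2, -178.2]
contact_force: [0.8, 0.5, -1.7]
width: 0.0119
time_s: 4.4
tcp_pos: [0.4753, -0.0747, 0.0322]
ee_rot: [-179.8, 0.2, -178.2]
contact_force: [0.6, -0.4, -0.8]
width: 0.0122
time_s: 4.5
tcp_pos: [0.4743, -0.0748, 0.0321]
ee_rot: [-179.8, 0.2, -178.3]
contact_force: [-0.2, -0.1, -0.4]
width: 0.0116
```

```bash
P='python3 -m creep'; python3 -m creep '[{"delta_pos":[0.1,0,0],"turn":[0,0,0],"fingers":1}]'; python3 -m creep '[{"delta_pos":[0.05,0,0],"turn":[0,0,0],"fingers":1}]';python3 -m creep '[{"delta_pos":[0.05,0,0],"turn":[0,0,0],"fingers":1}]'; python3 -m creep '[{"delta_pos":[0.05,0,0],"turn":[0,0,0],"fingers":1}]'
```

```text
time_s: 4.6
tcp_pos: [0.4732, -0.0748, 0.0321]
ee_rot: [-179.8, 0.2, -178.3]
contact_force: [-0.5, -0.2, -0.8]
width: 0.0119
time_s: 4.7
tcp_pos: [0.4726, -0.0748, 0.0321]
ee_rot: [-179.8, 0.2, -178.3]
contact_force: [1.3, -0.6, -0.9]
width: 0.0121
time_s: 4.8
tcp_pos: [0.4722, -0.0748, 0.0321]
ee_rot: [-179.8, 0.2, -178.3]
contact_force: [1.2, 0.7, -1.5]
width: 0.0116
time_s: 4.9
tcp_pos: [0.4721, -0.0749, 0.0322]
ee_rot: [-179.8, 0.3, -178.3]
contact_force: [3.0, 1.0, -2.0]
width: 0.0116
```

```bash
python3 -m creep '[{"delta_pos":[0.05,0,0],"turn":[0,0,0],"fingers":1}]'; python3 -m creep '[{"delta_pos":[0.05,0,0],"turn":[0,0,0],"fingers":1}]';python3 -m creep '[{"delta_pos":[0.05,0,0],"turn":[0,0,0],"fingers":1}]'
```

```text
time_s: 5.0
tcp_pos: [0.4722, -0.0749, 0.0322]
ee_rot: [-179.8, 0.4, -178.3]
contact_force: [3.3, 0.0, -2.9]
width: 0.012
time_s: 5.1
tcp_pos: [0.4721, -0.0748, 0.0321]
ee_rot: [-179.8, 0.4, -178.3]
contact_force: [2.5, 1.0, -2.6]
width: 0.012
time_s: 5.2
tcp_pos: [0.4722, -0.0749, 0.0322]
ee_rot: [-179.8, 0.5, -178.3]
contact_force: [3.5, 0.5, -2.9]
width: 0.0117
```

```bash
python3 -m creep '[{"delta_pos":[0.08,0,0],"turn":[0,0.003,0],"fingers":1}]'; python3 -m creep '[{"delta_pos":[0.1,0,0],"turn":[0,0.003,0],"fingers":1}]';python3 -m creep '[{"delta_pos":[0.1,0,0],"turn":[0,0.003,0],"fingers":1}]'
```

```text
time_s: 5.3
tcp_pos: [0.4722, -0.0749, 0.0323]
ee_rot: [-179.8, 0.4, -178.3]
contact_force: [5.0, 1.5, -3.5]
width: 0.0119
time_s: 5.4
tcp_pos: [0.4722, -0.0749, 0.0324]
ee_rot: [-179.8, 0.4, -178.3]
contact_force: [5.3, 1.7, -4.1]
width: 0.0116
time_s: 5.5
tcp_pos: [0.4722, -0.0749, 0.0325]
ee_rot: [-179.8, 0.3, -178.3]
contact_force: [5.8, 1.7, -3.7]
width: 0.0121
```

```bash
python3 -m creep '[{"delta_pos":[0.12,0,0.02],"turn":[0,0.001,0],"fingers":1}]'; python3 -m creep '[{"delta_pos":[0.13,0,0.03],"turn":[0,0.001,0],"fingers":1}]';python3 -m creep '[{"delta_pos":[0.13,0,0.03],"turn":[0,0.001,0],"fingers":1}]'
```

```text
time_s: 5.6
tcp_pos: [0.4722, -0.0749, 0.0324]
ee_rot: [-179.8, 0.4, -178.3]
contact_force: [4.2, 1.7, -3.6]
width: 0.0119
time_s: 5.7
tcp_pos: [0.4722, -0.075, 0.0323]
ee_rot: [-179.8, 0.5, -178.3]
contact_force: [6.1, 2.0, -3.7]
width: 0.0117
time_s: 5.8
tcp_pos: [0.4721, -0.0749, 0.0323]
ee_rot: [-179.8, 0.6, -178.3]
contact_force: [5.3, 1.5, -3.6]
width: 0.0119
```

```bash
python3 -m creep '[{"delta_pos":[0.14,0,0.02],"turn":[0,0.003,0],"fingers":1}]'; python3 -m creep '[{"delta_pos":[0.15,0,0.02],"turn":[0,0.003,0],"fingers":1}]';python3 -m creep '[{"delta_pos":[0.15,0,0.02],"turn":[0,0.003,0],"fingers":1}]'
```

```text
time_s: 5.9
tcp_pos: [0.4721, -0.0749, 0.0323]
ee_rot: [-179.7, 0.5, -178.3]
contact_force: [6.2, 1.9, -3.1]
width: 0.0121
time_s: 6.0
tcp_pos: [0.4721, -0.075, 0.0324]
ee_rot: [-179.7, 0.6, -178.3]
contact_force: [6.2, 1.4, -3.8]
width: 0.0122
time_s: 6.1
tcp_pos: [0.4721, -0.075, 0.0324]
ee_rot: [-179.7, 0.6, -178.3]
contact_force: [6.1, 2.7, -4.1]
width: 0.0119
```

```bash
python3 -m creep '[{"delta_pos":[0.18,0,0.02],"turn":[0,0.004,0],"fingers":1},{"delta_pos":[0.18,0,0.02],"turn":[0,0.004,0],"fingers":1}]'; python3 -m creep '[{"delta_pos":[0.19,0,0.02],"turn":[0,0.004,0],"fingers":1},{"delta_pos":[0.19,0,0.02],"turn":[0,0.004,0],"fingers":1}]'
```

```text
time_s: 6.3
tcp_pos: [0.4721, -0.075, 0.0325]
ee_rot: [-179.7, 0.5, -178.4]
contact_force: [6.9, 1.8, -5.4]
width: 0.0119
time_s: 6.5
tcp_pos: [0.4721, -0.075, 0.0326]
ee_rot: [-179.7, 0.5, -178.4]
contact_force: [6.7, 2.0, -6.0]
width: 0.012
```

```bash
python3 -m creep '[{"delta_pos":[0.21,0.02,0.06],"turn":[0,0.003,0],"fingers":1},{"delta_pos":[0.21,0.02,0.06],"turn":[0,0.003,0],"fingers":1}]'; python3 -m creep '[{"delta_pos":[0.22,0.02,0.06],"turn":[0,0.003,0],"fingers":1},{"delta_pos":[0.22,0.02,0.06],"turn":[0,0.003,0],"fingers":1}]'
```

```text
time_s: 6.7
tcp_pos: [0.4721, -0.075, 0.0324]
ee_rot: [-179.6, 0.7, -178.4]
contact_force: [6.0, 0.6, -2.8]
width: 0.0118
time_s: 6.9
tcp_pos: [0.4721, -0.075, 0.0323]
ee_rot: [-179.5, 0.8, -178.4]
contact_force: [7.3, 1.6, -3.3]
width: 0.0119
```

```bash
python3 -m creep '[{"delta_pos":[0.24,0.01,0.05],"turn":[0,0.005,0],"fingers":1},{"delta_pos":[0.24,0.01,0.05],"turn":[0,0.005,0],"fingers":1}]'; python3 -m creep '[{"delta_pos":[0.25,0.01,0.05],"turn":[0,0.005,0],"fingers":1},{"delta_pos":[0.25,0.01,0.05],"turn":[0,0.005,0],"fingers":1}]';python3 -m creep '[{"delta_pos":[0.25,0.01,0.05],"turn":[0,0.005,0],"fingers":1},{"delta_pos":[0.25,0.01,0.05],"turn":[0,0.005,0],"fingers":1}]'
```

```text
time_s: 7.1
tcp_pos: [0.472, -0.0751, 0.0324]
ee_rot: [-179.5, 0.8, -178.4]
contact_force: [7.0, 2.6, -2.9]
width: 0.0119
time_s: 7.3
tcp_pos: [0.472, -0.075, 0.0325]
ee_rot: [-179.4, 0.9, -178.4]
contact_force: [7.6, 2.5, -4.5]
width: 0.0124
time_s: 7.5
tcp_pos: [0.472, -0.075, 0.0325]
ee_rot: [-179.4, 0.9, -178.4]
contact_force: [7.0, 2.1, -4.0]
width: 0.012
```

```bash
python3 -m creep '[{"delta_pos":[0.28,0,0.05],"turn":[0,0.006,0],"fingers":1},{"delta_pos":[0.28,0,0.05],"turn":[0,0.006,0],"fingers":1},{"delta_pos":[0.28,0,0.05],"turn":[0,0.006,0],"fingers":1}]'; python3 -m creep '[{"delta_pos":[0.28,0,0.05],"turn":[0,0.006,0],"fingers":1},{"delta_pos":[0.28,0,0.05],"turn":[0,0.006,0],"fingers":1},{"delta_pos":[0.28,0,0.05],"turn":[0,0.006,0],"fingers":1}]'
```

```text
time_s: 7.8
tcp_pos: [0.4721, -0.0751, 0.0326]
ee_rot: [-179.3, 0.8, -178.5]
contact_force: [8.6, 3.0, -4.3]
width: 0.012
time_s: 8.1
tcp_pos: [0.4721, -0.0751, 0.0326]
ee_rot: [-179.3, 0.8, -178.5]
contact_force: [8.2, 2.2, -4.9]
width: 0.0115
```

Clip R holds at 8 N for over 0.5 s without slipping, so it's the good one. Relax, release and go to the left card.

```bash
python3 -m creep '[{"delta_pos":[0.1,0,0],"turn":[0,0,0],"fingers":1},{"delta_pos":[0,0,0],"turn":[0,0,0],"fingers":1},{"delta_pos":[0,0,0],"turn":[0,0,0],"fingers":1},{"delta_pos":[0,0,0],"turn":[0,0,0],"fingers":0.8},{"delta_pos":[0,0,0],"turn":[0,0,0],"fingers":0.5},{"delta_pos":[0,0,0],"turn":[0,0,0],"fingers":0.5},{"delta_pos":[0,0,0],"turn":[0,0,0],"fingers":0.5}]'; python3 -m creep '[{"delta_pos":[0,0,-2],"turn":[-0.01,0.014,0],"fingers":0.5},{"delta_pos":[0,0,-3],"turn":[0,0,0],"fingers":0.5},{"delta_pos":[0,4,-1],"turn":[0,0,0],"fingers":0.5},{"delta_pos":[0,4,0],"turn":[0,0,0],"fingers":0.5},{"delta_pos":[0,4,0],"turn":[0,0,0],"fingers":0.5},{"delta_pos":[0,0,0],"turn":[0,0,0],"fingers":0.5},{"delta_pos":[0,0,0],"turn":[0,0,0],"fingers":0.5}]'
python3 - <<'E'
from h import *
im=ctrl.get_image("wrist")
cv2.imwrite("pics/w4.png",im)
E
```

```text
time_s: 8.8
tcp_pos: [0.4683, -0.0751, 0.0325]
ee_rot: [-179.3, 0.5, -178.5]
contact_force: [0.7, 0.1, 0.2]
width: 0.0393
time_s: 9.5
tcp_pos: [0.464, 0.0481, 0.095]
ee_rot: [-179.9, -0.5, -178.6]
contact_force: [-0.2, -1.2, 0.6]
width: 0.0454
```

View pics/w4.png

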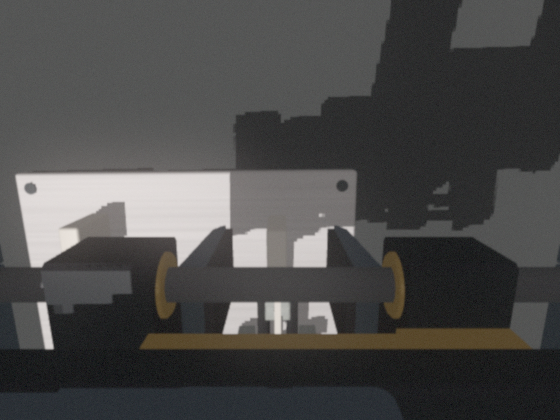

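```bash
python3 -m creep '[{"delta_pos":[-0.45,-0.05,2],"turn":[0,-0.009,0],"fingers":0.5},{"delta_pos":[0,0,2],"turn":[0,0,0],"fingers":0.5},{"delta_pos":[0,0,1.4],"turn":[0,0,0],"fingers":0.5},{"delta_pos":[0,0,0.6],"turn":[0,0,0],"fingers":0.5},{"delta_pos":[0,0,0],"turn":[0,0,0],"fingers":0.5}]'
```

```text
time_s: 10.05
tcp_pos: [0.469, 0.0421, 0.0332]
ee_rot: [-179.9, 0.1, -179.1]
contact_force: [0.1, 0.0, 0.4]
width: 0.0456
```

```bash
python3 -m creep '[{"delta_pos":[0,0.5,0.1],"turn":[0,0,-0.014],"fingers":0.5},{"delta_pos":[0,0,0],"turn":[0,0,0],"fingers":0.5},{"delta_pos":[0,0,0],"turn":[0,0,0],"fingers":0.5}]'
```

```text
time_s: 10.35
tcp_pos: [0.47, 0.0465, 0.0334]
ee_rot: [-179.9, 0.2, -178.3]
contact_force: [0.4, -0.9, 0.2]
width: 0.0459
```

```bash
python3 -m creep '[{"delta_pos":[0.1,0.05,0],"turn":[0,0,0],"fingers":0.8},{"delta_pos":[0,0,0],"turn":[0,0,0],"fingers":0.9},{"delta_pos":[0,0,0],"turn":[0,0,0],"fingers":1},{"delta_pos":[0,0,0],"turn":[0,0,0],"fingers":1},{"delta_pos":[0,0,0],"turn":[0,0,0],"fingers":1}]' 20; python3 -m creep '[{"delta_pos":[0.1,0,0],"turn":[0,0,0],"fingers":1},{"delta_pos":[0.1,0,0],"turn":[0,0,0],"fingers":1}]';python3 -m creep '[{"delta_pos":[0.1,0,0],"turn":[0,0,0],"fingers":1},{"delta_pos":[0.1,0,0],"turn":[0,0,0],"fingers":1}]';python3 -m creep '[{"delta_pos":[0.1,0,0],"turn":[0,0,0],"fingers":1},{"delta_pos":[0.1,0,0],"turn":[0,0,0],"fingers":1}]'; python3 -m creep '[{"delta_pos":[0.1,0,0],"turn":[0,0,0],"fingers":1},{"delta_pos":[0.1,0,0],"turn":[0,0,0],"fingers":1}]'
```

```text
time_s: 10.85
tcp_pos: [0.4695, 0.0472, 0.0346]
ee_rot: [-179.9, 0.3, -178.3]
contact_force: [0.2, 0.2, 0.1]
width: 0.0121
time_s: 11.05
tcp_pos: [0.4679, 0.0472, 0.0346]
ee_rot: [-179.9, 0.4, -178.3]
contact_force: [1.2, -0.6, -0.8]
width: 0.0118
time_s: 11.25
tcp_pos: [0.4667, 0.0471, 0.0347]
ee_rot: [-179.9, 0.5, -178.3]
contact_force: [2.7, -0.8, -1.3]
width: 0.0116
time_s: 11.45
tcp_pos: [0.4664, 0.047, 0.035]
ee_rot: [-179.9, 0.7, -178.3]
contact_force: [3.8, 0.1, -3.0]
width: 0.0117
time_s: 11.65
tcp_pos: [0.4657, 0.047, 0.0353]
ee_rot: [-179.9, 0.9, -178.3]
contact_force: [3.9, -0.6, -1.3]
width: 0.0118
```

```bash
python3 -m creep '[{"delta_pos":[0.18,0,0.03],"turn":[0,0.005,0],"fingers":1},{"delta_pos":[0.18,0,0.03],"turn":[0,0.005,0],"fingers":1}]';python3 -m creep '[{"delta_pos":[0.2,0,0.03],"turn":[0,0.005,0],"fingers":1},{"delta_pos":[0.2,0,0.03],"turn":[0,0.005,0],"fingers":1},{"delta_pos":[0.2,0,0.03],"turn":[0,0.005,0],"fingers":1}]'
```

```text
time_s: 11.85
tcp_pos: [0.4637, 0.0469, 0.0353]
ee_rot: [-179.9, 0.5, -178.3]
contact_force: [4.2, -0.2, -0.0]
width: 0.0116
time_s: 12.15
tcp_pos: [0.459, 0.0468, 0.0351]
ee_rot: [-179.9, -0.2, -178.3]
contact_force: [6.2, -0.5, 1.3]
width: 0.012
```

```bash
python3 -m creep '[{"delta_pos":[0.25,0,-0.02],"turn":[0,-0.002,0],"fingers":1},{"delta_pos":[0.25,0,0],"turn":[0,0,0],"fingers":1},{"delta_pos":[0.25,0,0],"turn":[0,0,0],"fingers":1}]';python3 -m creep '[{"delta_pos":[0.3,0,0],"turn":[0,0,0],"fingers":1},{"delta_pos":[0.3,0,0],"turn":[0,0,0],"fingers":1},{"delta_pos":[0.3,0,0],"turn":[0,0,0],"fingers":1},{"delta_pos":[0.3,0,0],"turn":[0,0,0],"fingers":1}]'
```

```text
time_s: 12.45
tcp_pos: [0.4511, 0.0466, 0.0352]
ee_rot: [-179.9, -0.1, -178.3]
contact_force: [4.2, -0.4, 0.0]
width: 0.012
time_s: 12.85
tcp_pos: [0.4374, 0.0462, 0.0351]
ee_rot: [-179.9, -0.1, -178.3]
contact_force: [4.5, -0.2, 0.4]
width: 0.012
```

```bash
python3 -m creep '[{"delta_pos":[0.4,0,0],"turn":[0,0,0],"fingers":1},{"delta_pos":[0.5,0,0],"turn":[0,0,0],"fingers":1},{"delta_pos":[0.8,0,0],"turn":[0,0,0],"fingers":1},{"delta_pos":[0.8,0,0],"turn":[0,0,0],"fingers":1},{"delta_pos":[0,0,0],"turn":[0,0,0],"fingers":1}]'; python3 -m creep '[{"delta_pos":[0,0,-2],"turn":[0,0,0],"fingers":1},{"delta_pos":[0,0,-4],"turn":[0,0,0],"fingers":1},{"delta_pos":[0,0,-4],"turn":[0,0,0],"fingers":1},{"delta_pos":[0,0,-2],"turn":[0,0,0],"fingers":1},{"delta_pos":[0,0,0],"turn":[0,0,0],"fingers":1}]' 30
python3 - <<'E'
from h import *
cv2.imwrite("pics/w5.png",ctrl.get_image("wrist"))
s=ctrl.get_image("scene");cv2.imwrite("pics/s5.png",cv2.resize(s[130:330,100:340],None,fx=3,fy=3,interpolation=2))
E
```

```text
time_s: 13.35
tcp_pos: [0.4066, 0.0454, 0.0351]
ee_rot: [-179.9, -0.5, -178.3]
contact_force: [0.2, -0.5, 3.5]
width: 0.0122
time_s: 13.85
tcp_pos: [0.3978, 0.0452, 0.1553]
ee_rot: [-179.9, -1.9, -178.3]
contact_force: [1.0, 0.2, -0.3]
width: 0.0115
```

View pics/w5.png

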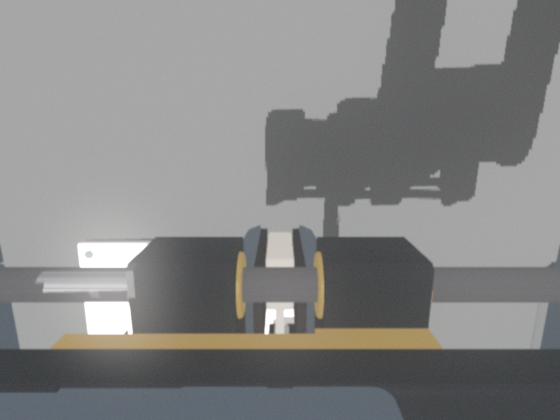

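View pics/s5.png

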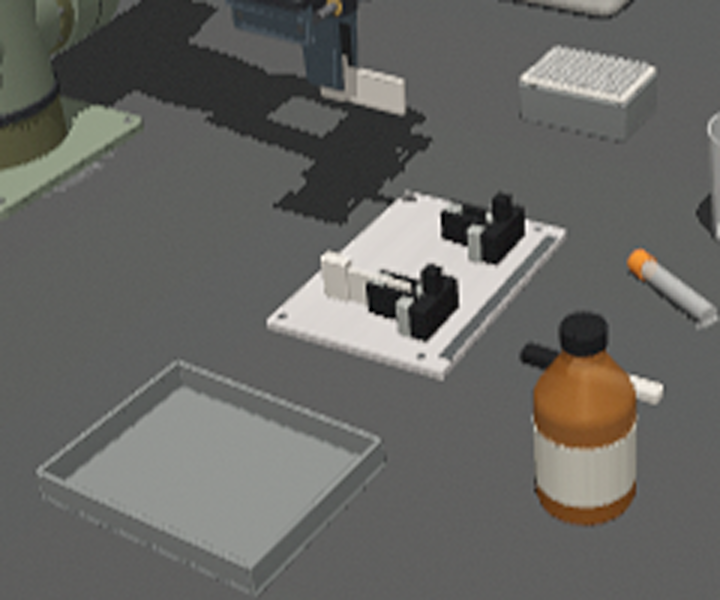

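Card is out of the left clip: it is the worn one. I'll carry the card to the tray.

```bash
python3 -m creep '[{"delta_pos":[0,0,0],"turn":[0,-0.033,0],"fingers":1},{"delta_pos":[-0.4,-4.2,0],"turn":[0,0,0],"fingers":1},{"delta_pos":[-0.4,-4.2,0],"turn":[0,0,0],"fingers":1},{"delta_pos":[-0.4,-4.2,0],"turn":[0,0,0],"fingers":1},{"delta_pos":[-0.4,-4.2,0],"turn":[0,0,0],"fingers":1},{"delta_pos":[-0.4,-4.2,0],"turn":[0,0,0],"fingers":1},{"delta_pos":[-0.4,-4.2,0],"turn":[0,0,0],"fingers":1},{"delta_pos":[-0.4,-4.2,0],"turn":[0,0,0],"fingers":1},{"delta_pos":[-0.4,-4.2,0],"turn":[0,0,0],"fingers":1},{"delta_pos":[-0.4,-3,0],"turn":[0,0,0],"fingers":1},{"delta_pos":[0,0,0],"turn":[0,0,0],"fingers":1},{"delta_pos":[0,0,0],"turn":[0,0,0],"fingers":1}]'
```

```text
time_s: 15.15
tcp_pos: [0.4275, -0.3253, 0.1229]
ee_rot: [178.6, -3.3, -178.0]
contact_force: [-0.3, -0.2, -0.8]
width: 0.0117
```

```bash
python3 -m creep '[{"delta_pos":[-1.1,-0.5,0],"turn":[0.012,-0.029,0],"fingers":1},{"delta_pos":[-1.1,-0.4,0],"turn":[0.012,-0.029,0],"fingers":1},{"delta_pos":[0,0,3],"turn":[0,0,0],"fingers":1},{"delta_pos":[0,0,3],"turn":[0,0,0],"fingers":1},{"delta_pos":[0,0,0],"turn":[0,0,0],"fingers":1},{"delta_pos":[0,0,0],"turn":[0,0,0],"fingers":1}]'
```

```text
time_s: 15.75
tcp_pos: [0.4516, -0.3263, 0.0583]
ee_rot: [179.8, 0.3, -177.6]
contact_force: [-0.1, 1.0, 0.0]
width: 0.0117
```

```bash
python3 -m creep '[{"delta_pos":[0,-0.8,1.4],"turn":[0.003,0.005,0.01],"fingers":1},{"delta_pos":[0,0,1.0],"turn":[0,0,0],"fingers":1},{"delta_pos":[0,0,0.2],"turn":[0,0,0],"fingers":1},{"delta_pos":[0,0,0],"turn":[0,0,0],"fingers":1}]'
```

```text
time_s: 16.15
tcp_pos: [0.454, -0.3353, 0.0333]
ee_rot: [-179.8, 0.2, -178.2]
contact_force: [-0.5, 0.1, 0.2]
width: 0.0117
```

```bash
python3 -m creep '[{"delta_pos":[0,0,0.3],"turn":[0,0,0],"fingers":1},{"delta_pos":[0,0,0.1],"turn":[0,0,0],"fingers":1}]';python3 -m creep '[{"delta_pos":[0,0,0],"turn":[0,0,0],"fingers":0.85},{"delta_pos":[0,0,0],"turn":[0,0,0],"fingers":0.7},{"delta_pos":[0,0,0],"turn":[0,0,0],"fingers":0.7},{"delta_pos":[0,0,-3],"turn":[0,0,0],"fingers":0.7},{"delta_pos":[0,0,-4],"turn":[0,0,0],"fingers":0.7},{"delta_pos":[0,0,-4],"turn":[0,0,0],"fingers":0.6},{"delta_pos":[0,0,0],"turn":[0,0,0],"fingers":0.5}]'
```

```text
time_s: 16.35
tcp_pos: [0.4544, -0.3357, 0.0296]
ee_rot: [-179.7, 0.3, -178.2]
contact_force: [-0.2, -0.4, -0.4]
width: 0.0117
time_s: 17.05
tcp_pos: [0.4536, -0.3351, 0.1431]
ee_rot: [-179.8, 0.2, -178.2]
contact_force: [-0.3, -0.3, 0.1]
width: 0.0404
```

```bash
python3 -m creep '[{"delta_pos":[-1.3,4.2,0],"turn":[0,0,0],"fingers":0.5},{"delta_pos":[-1.3,4.2,0],"turn":[0,0,0],"fingers":0.5},{"delta_pos":[-1.3,4.2,0],"turn":[0,0,0],"fingers":0.5},{"delta_pos":[-1.3,4.2,0],"turn":[0,0,0],"fingers":0.5},{"delta_pos":[-1.3,4.2,0],"turn":[0,0,0],"fingers":0.5},{"delta_pos":[-1.3,4.2,0],"turn":[0,0,0],"fingers":0.5},{"delta_pos":[-1.3,4.2,0],"turn":[0,0,0],"fingers":0.5},{"delta_pos":[-1.3,4.2,0],"turn":[0,0,0],"fingers":0.5},{"delta_pos":[-1.3,3.5,0],"turn":[0,0,0],"fingers":0.5},{"delta_pos":[0,0,0],"turn":[0,0,0],"fingers":0.5},{"delta_pos":[0,0,0],"turn":[0,0,0],"fingers":0.5}]'
python3 - <<'E'
from h import *
m=ctrl.camera_model("wrist")
im=ctrl.get_image("wrist");cv2.imwrite("pics/w6.png",im)
print(proj("",[.560,.050,.066],m),proj("",[.566,-.070,.066],m))
import json;json.dump({k:np.array(v).tolist() for k,v in m.items()},open("w6.json","w"))
E
```

```text
time_s: 18.15
tcp_pos: [0.5624, 0.0519, 0.1383]
ee_rot: [-179.6, 0.3, -178.4]
contact_force: [0.3, -0.2, -0.5]
width: 0.0456
[276.48840553 221.89655169] [ 93.28664302 225.55297624]
```

View pics/w6.png

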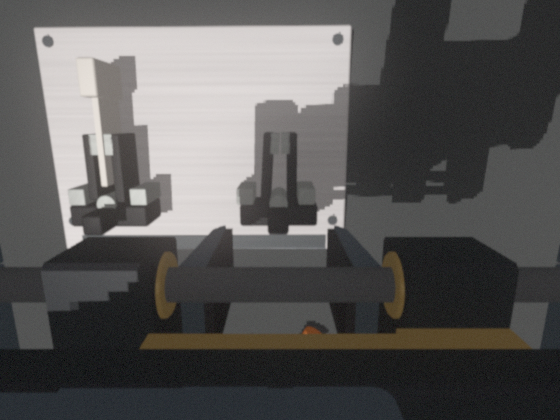

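```bash
python3 - <<'E'
from h import *
im=cv2.imread("pics/w6.png")
g=(255*(im/255.)**.45).astype(np.uint8)
cv2.imwrite("pics/w6z.png",cv2.resize(g[45:245,50:330],None,fx=2.8,fy=2.8,interpolation=2))
E
```

```text
(no output)
```

View pics/w6z.png

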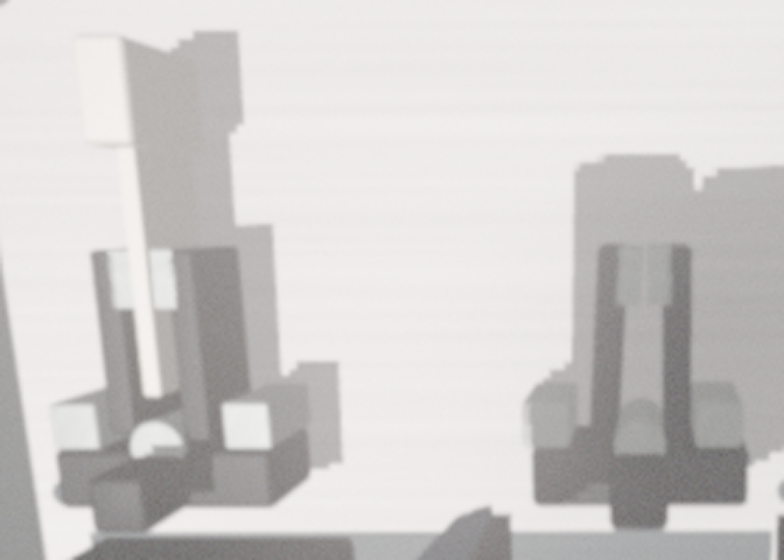

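```bash
python3 - <<'E'
from h import *
import json
m=json.load(open("w6.json"));f=lambda p:(p[0]/2.8+50-.35,p[1]/2.8+45-.35)
for n,p,z in[("goodtab",(118,506),.066),("worntab",(640,502),.066),("goodbar",(105,90),.05)]:print(n,ray("",f(p),z,m).round(4))
print(f((640,502)))
E
```

```text
goodtab [ 0.5659 -0.071   0.066 ]
worntab [0.5613 0.0512 0.066 ]
goodbar [ 0.4722 -0.073   0.05  ]
(278.22142857142853, 223.9357142857143)
```

```bash
python3 -m creep '[{"delta_pos":[0.1,0,2.5],"turn":[0,0,0],"fingers":0.5},{"delta_pos":[0,0,2.5],"turn":[0,0,0],"fingers":0.5},{"delta_pos":[0,0,1.0],"turn":[0,0,0],"fingers":0.5},{"delta_pos":[0,0,0],"turn":[0,0,0],"fingers":0.5},{"delta_pos":[0,0,0],"turn":[0,0,0],"fingers":0.5}]'
```

```text
time_s: 18.7
tcp_pos: [0.5613, 0.0456, 0.0777]
ee_rot: [-179.6, 0.4, -178.9]
contact_force: [0.3, 0.1, 0.1]
width: 0.046
```

```bash
python3 -m creep '[{"delta_pos":[0,0.5,0.9],"turn":[-0.007,0.007,-0.01],"fingers":0.5},{"delta_pos":[0,0,0.8],"turn":[0,0,0],"fingers":0.5},{"delta_pos":[0,0,0],"turn":[0,0,0],"fingers":0.5},{"delta_pos":[0,0,0],"turn":[0,0,0],"fingers":0.5}]'
```

```text
time_s: 19.1
tcp_pos: [0.5629, 0.0504, 0.0616]
ee_rot: [180.0, 0.2, -178.3]
contact_force: [0.9, 0.1, -0.4]
width: 0.0454
```

```bash
python3 -m creep '[{"delta_pos":[0.1,0.05,0.45],"turn":[0,0,0],"fingers":0.5},{"delta_pos":[0,0,0.05],"turn":[0,0,0],"fingers":0.6},{"delta_pos":[0,0,0],"turn":[0,0,0],"fingers":0.8},{"delta_pos":[0,0,0],"turn":[0,0,0],"fingers":1},{"delta_pos":[0,0,0],"turn":[0,0,0],"fingers":1},{"delta_pos":[0,0,0],"turn":[0,0,0],"fingers":1}]' 30
```

```text
time_s: 19.7
tcp_pos: [0.5622, 0.0512, 0.0569]
ee_rot: [180.0, 0.3, -178.3]
contact_force: [0.3, -0.8, -0.0]
width: 0.0138
```

```bash
python3 -m creep '[{"delta_pos":[-0.1,0,-1],"turn":[0,0,0],"fingers":1},{"delta_pos":[0,0,-2],"turn":[0,0,0],"fingers":1},{"delta_pos":[0,0,-3],"turn":[0,0,0],"fingers":1},{"delta_pos":[0,0,-4],"turn":[0,0,0],"fingers":1},{"delta_pos":[0,0,-3],"turn":[0,0,0],"fingers":1},{"delta_pos":[0,0,0],"turn":[0,0,0],"fingers":1}]'
```

```text
time_s: 20.3
tcp_pos: [0.5625, 0.0512, 0.1935]
ee_rot: [180.0, 0.2, -178.3]
contact_force: [0.1, -0.4, -0.3]
width: 0.014
```

```bash
python3 -m creep '[{"delta_pos":[0.25,-4,0],"turn":[0,0,0],"fingers":1},{"delta_pos":[0.25,-4,0],"turn":[0,0,0],"fingers":1},{"delta_pos":[0.25,-4,0],"turn":[0,0,0],"fingers":1},{"delta_pos":[0.25,-4,0],"turn":[0,0,0],"fingers":1},{"delta_pos":[0.25,-4,0],"turn":[0,0,0],"fingers":1},{"delta_pos":[0.25,-4,0],"turn":[0,0,0],"fingers":1},{"delta_pos":[0.25,-4,0],"turn":[0,0,0],"fingers":1},{"delta_pos":[0.25,-3,0],"turn":[0,0,0],"fingers":1},{"delta_pos":[0,0,0],"turn":[0,0,0],"fingers":1},{"delta_pos":[0,0,0],"turn":[0,0,0],"fingers":1}]'
python3 - <<'E'
from h import *
s=ctrl.get_image("scene");cv2.imwrite("pics/s7.png",cv2.resize(s[130:330,100:340],None,fx=3,fy=3,interpolation=2))
t=ctrl.get_image("top");cv2.imwrite("pics/t7.png",cv2.resize(t[180:310,220:430],None,fx=3.5,fy=3.5,interpolation=2))
E
```

```text
time_s: 21.3
tcp_pos: [0.547, -0.2681, 0.1853]
ee_rot: [179.5, -0.4, -178.1]
contact_force: [-0.3, 1.0, -1.1]
width: 0.0139
```

View pics/s7.png

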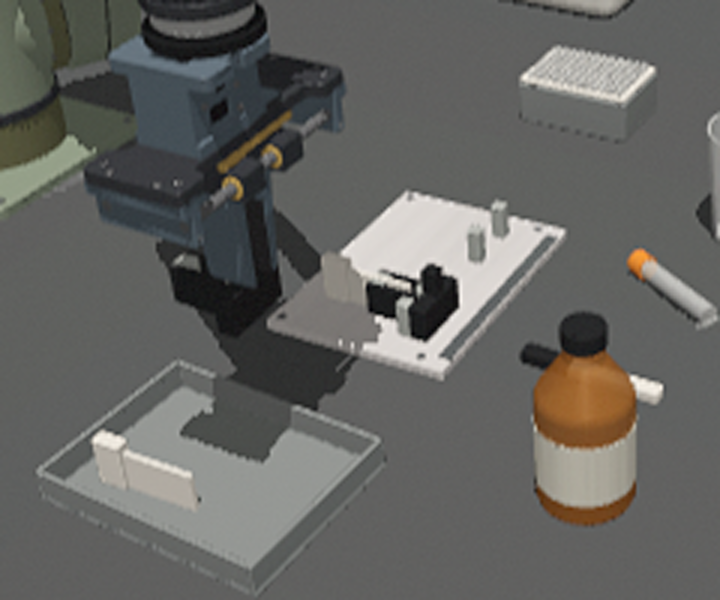

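View pics/t7.png

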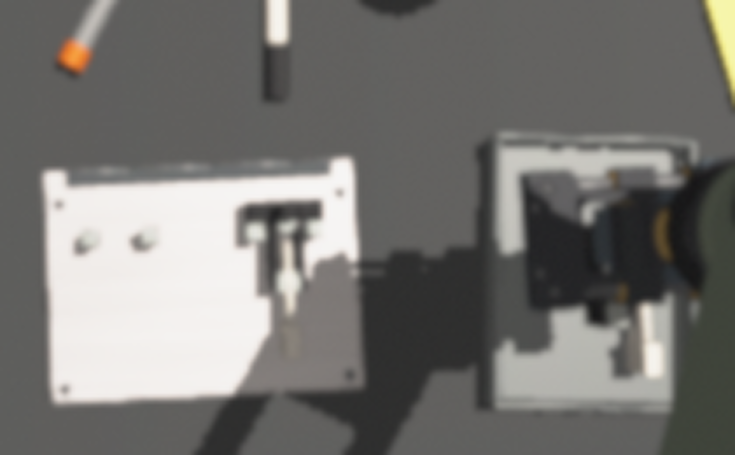

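```bash
python3 -m creep '[{"delta_pos":[-0.3,0,3],"turn":[0.009,-0.007,0],"fingers":1},{"delta_pos":[0,0,3],"turn":[0,0,0],"fingers":1},{"delta_pos":[0,0,3],"turn":[0,0,0],"fingers":1},{"delta_pos":[0,0,1.5],"turn":[0,0,0],"fingers":1},{"delta_pos":[0,0,0],"turn":[0,0,0],"fingers":1},{"delta_pos":[0,0,0],"turn":[0,0,0],"fingers":1}]'
```

```text
time_s: 22.0
tcp_pos: [0.5525, -0.2587, 0.0793]
ee_rot: [-179.9, 0.2, -177.4]
contact_force: [1.0, -0.1, -0.6]
width: 0.0133
```

```bash
python3 -m creep '[{"delta_pos":[0,-1.1,0],"turn":[0,0,0.01],"fingers":1},{"delta_pos":[0,0,0],"turn":[0,0,0],"fingers":1},{"delta_pos":[0,-0.2,1.2],"turn":[0,0,0],"fingers":1},{"delta_pos":[0,0,0.8],"turn":[0,0,0],"fingers":1},{"delta_pos":[0,0,0],"turn":[0,0,0],"fingers":1},{"delta_pos":[0,0,0],"turn":[0,0,0],"fingers":1}]'
```

```text
time_s: 22.6
tcp_pos: [0.5555, -0.2732, 0.0616]
ee_rot: [-179.7, 0.5, -178.0]
contact_force: [-0.4, 0.2, -1.0]
width: 0.014
```

```bash
python3 -m creep '[{"delta_pos":[0.3,0,0.7],"turn":[-0.004,0.009,0],"fingers":1},{"delta_pos":[0,0,0.2],"turn":[0,0,0],"fingers":1},{"delta_pos":[0,0,0],"turn":[0,0,0],"fingers":1}]'
```

```text
time_s: 22.9
tcp_pos: [0.5522, -0.2734, 0.0518]
ee_rot: [-180.0, -0.0, -178.0]
contact_force: [0.7, 0.2, -0.8]
width: 0.0138
```

```bash
python3 -m creep '[{"delta_pos":[0,0,0.1],"turn":[0,0,0],"fingers":1},{"delta_pos":[0,0,0],"turn":[0,0,0],"fingers":0.9},{"delta_pos":[0,0,0],"turn":[0,0,0],"fingers":0.7},{"delta_pos":[0,0,0],"turn":[0,0,0],"fingers":0.7},{"delta_pos":[0,0,-2],"turn":[0,0,0],"fingers":0.7},{"delta_pos":[0,0,-4],"turn":[0,0,0],"fingers":0.7},{"delta_pos":[2,0,-4],"turn":[0,0,0],"fingers":0.7},{"delta_pos":[4,0,-2],"turn":[0,0,0],"fingers":0.7},{"delta_pos":[4,0,0],"turn":[0,0,0],"fingers":0.7},{"delta_pos":[4,0,0],"turn":[0,0,0],"fingers":0.7},{"delta_pos":[0,0,0],"turn":[0,0,0],"fingers":0.7}]'
python3 - <<'E'
from h import *
s=ctrl.get_image("scene");cv2.imwrite("pics/s8.png",cv2.resize(s[130:330,100:340],None,fx=3,fy=3,interpolation=2))
t=ctrl.get_image("top");cv2.imwrite("pics/t8.png",t);cv2.imwrite("pics/t8z.png",cv2.resize(t[180:310,220:430],None,fx=3.5,fy=3.5,interpolation=2))
E
```

```text
time_s: 24.0
tcp_pos: [0.41, -0.2787, 0.177]
ee_rot: [-179.8, 0.2, -177.8]
contact_force: [0.8, -0.6, -0.1]
width: 0.0273
```

View pics/s8.png

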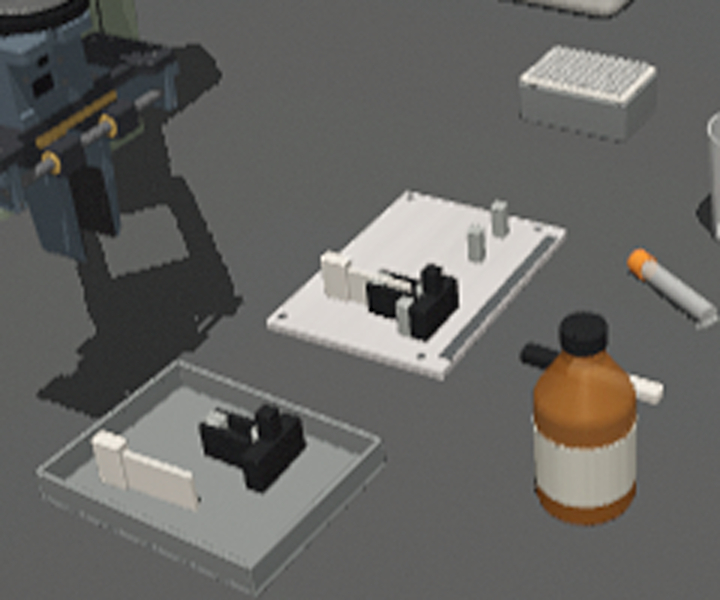

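View pics/t8z.png

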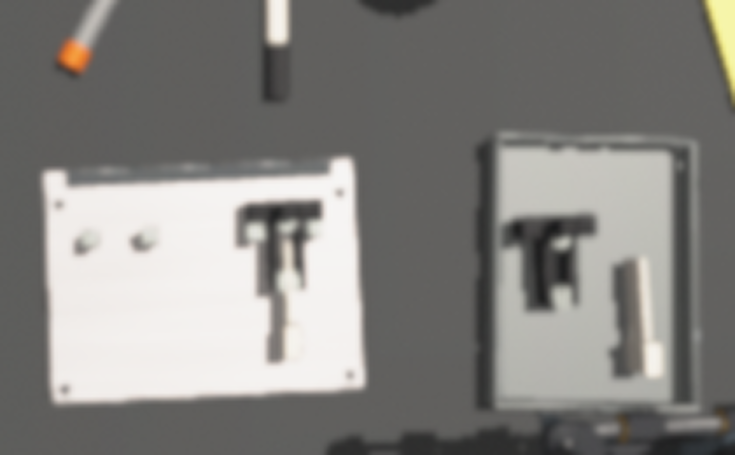

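The worn clip and its card stand well inside the tray. The good clip still stands at its posts with its card, and the bystanders haven't moved. Handing in.

```bash
python3 -c "
from cell import ctrl
print(ctrl.finish_job())"
```

```text
the job is handed in; nothing more can be done
None
```

I tugged both cards, put the worn clip and its card in the reject tray, and handed the job in after about 24 s of the 72 s allowed. It reports no verdict, so the results below are from my own checks.

- **Good clip (right-hand, y ≈ -0.07):** I raised the pull gradually and held it at about 8.2–8.6 N for about 0.5 s. The highest pull I read was 8.6 N, though I read the force only once every one to three steps. The tool picked up a 4–5 N upward and 2–3 N sideways component, so the tug was not perfectly straight. In a wrist-camera picture taken after the tug, the card was 93.7 mm in front of the tab, against 94 mm as found.
- **Worn clip (left-hand, y ≈ +0.05):** its card began to slide at about 4 N and came free, with one reading of 6.2 N on the way, so this clip could not take the full 8 N.
- **Tray:** the last scene and top views show the worn clip and its card upright and about 60 mm apart inside the tray walls.
- **Everything else:** in those views the good clip stands at its posts with its card in place. The marker, tube and bottle look undisturbed, but I only judged that by eye. The beaker was mostly outside those cropped views. The arm is clear of everything.

While I released the good card, the tool drifted about 4 mm towards the robot. The 93.7 mm reading was taken after that, so the card did not slip.

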